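Unhook the small pan and nest it in the large one

ROBOT

A 6-joint arm with a two-finger parallel gripper is mounted at the origin on the work surface. World frame = base frame: x ahead of the robot, y to its left, z up, the work surface at z = 0. Lengths are in m, angles in rad, forces in N, time in s.
With the tool pointing down it reaches from about 0.375 to 0.9 m from the base axis. Payload 3.1 kg.
Tool frame: the origin (TCP) lies midway between the tips of the shut fingers; the grasp point (between the pads) lies ctrl.grip_depth behind it (ctrl.grip_depth is the distance from the TCP to the grasp point, in m); z points along the fingers, y is the line along which they close (so a half turn about z gives the same grasp; the last joint's range is limited). The gripper opens to 85 mm and grips with 20 to 120 N. Pads are 22 mm wide; open, the fingers measure 114 mm over their backs; the gripper's body (76 mm by 85 mm) begins 54 mm behind the grasp point. The pads swing forward as they close: fully open they stand 13 mm farther back than shut.
Start: joints at [-1.365, 0.527, 1.433, -0, 1.181, -0.178], TCP at [0.234, -0.579, 0.2] pointing down, gripper open.
Joint ranges: [-3.08, 3.08], [-0.75, 2.2], [0.22, 2.44], [-1.43, 4.57], [0, 2.65], [-2.85, 2.85]. Speed limits (rad/s): [2.79, 2.79, 3.14, 3.14, 3.14, 3.14].

INTERFACE

Orientations are given as a rotation vector (axis times angle).
In Python, from bench import ctrl, read_camera gives the robot as it stands. The module is installed in compiled form; this text tells all that it offers.
- The arm moves only by the tool arm_command, never from a script. Its argument "commands" is a list of rows, each an object of numbers: "dx", "dy", "dz": the shift along the tool's x, y, z in cm; "rx", "ry", "rz": the turn, a rotation vector about the tool's x, y, z in degrees; "claw": the closure in counts, from 0 (fully open) to 255 (shut). A call has 1 to 5 rows; each row is the pose to reach, as a shift and turn from the pose commanded when the call began, along the tool's axes at that moment; what a row does not reach only later rows make up. A row lasts 1/10 s, in which the tool goes at most 50 mm and 8.59 degrees, less where a joint would pass 70% of its speed; a pose out of reach is approached as far as the arm can. A call with a gripper value outside its range is refused whole. The fingers move at their own pace and stop on an object; "squeeze" is the grip in N (left out, the last holds). Time passes only in rows, so rows that repeat a pose let the fingers close. It gives the time, the measured TCP pose, the force, the opening and the grip force at its end, in the units of the state.
- ctrl.observe(): the state, without advancing time (a new reading comes with each control period).
- read_camera(name): name is "side" or "top" or "wrist"; returns a dict with "img" (384x512x3 uint8, blue, green, red), "depth" (384x512 float32, m along the optical axis (not along the pixel's ray), 0 where there is no reading), "fx", "fy", "cx", "cy" (pixels), "dist_coeffs" ([k1, k2, p1, p2, k3] as OpenCV has them; the pictures are not rectified), "R" (3x3) and "t" (3): a world point X has camera coordinates R X + t; the wrist camera has in their place "mount" (4x4, takes a point from camera to tool coordinates, whose origin is the TCP and whose axes are the flange's). Camera axes: x right, y down, z forward; pixel columns grow to the right and rows downward; lengths in m; the calibration is good to about 2 mm. A picture is of the moment at which its call begins: read the wrist's pose just before it.
- ctrl.finish_job(): hands the job in; it is judged then, once.
The state is a dict: "time": time; "joints": joint angles; "dq": joint speeds; "tau": joint torques, N m; "eef_pos": TCP position; "ee_rot": TCP orientation; "wrist_force": force on the tool from outside, world axes, zero at the start; "moment": the same for the moment, N m; "finger_gap": finger opening in m; "grasp_force": force on a finger pad.
Only numpy, scipy, OpenCV 4.12 (cv2) and the standard library are available. Lean on these libraries where they do the work, as an engineer would, in place of code of your own. Each camera call takes 0.05 s, during which the arm holds its last target. There are 200 camera calls.

TASK

Take the small pewter pan down from its hook, lifting it past the upturned tip before drawing it away, and nest it fully down and level in the larger pan, with its handle fanned well to one side of the handle below. Set it down gently rather than dropping it, leave the larger pan standing where it is, and do not disturb the slide rule, pen tray, key and set square.

Things in the scene. Friction and masses are not known exactly. Their poses are not given: they have to be found in the camera images.
- small_centre (a point): smaller pewter pan, hanging level on the hook; 0.16 kg or so. Round tapered bowl 52 mm high, outer radius 27 mm at the bottom, 36 mm at the rim, wall 3 mm. Point: on the bowl's axis, 26 mm above its underside; x points to its handle, z up. L-shaped handle: a level bar 14 mm wide, 46 to 52 mm above the underside, runs from the rim along x to an upright strap at x = 76 to 81 mm
- small_handle (a point): middle of the small pan's upright strap, where it can be gripped from above across its 26 mm width (y): 78.5 mm from the bowl's axis, 111 mm above the pan's underside, 15 mm below the strap's top; axes as the pan's. Strap 5 mm thick (x), with a window 16 mm wide from 52 to 118 mm above the underside. The hook passes through the window; the 8 mm top bar above it rests in the hook
- big_centre (a point): larger pewter pan, loose on the table; 0.3 kg or so. Round tapered bowl 38 mm high, outer radius 34 mm at the bottom, 42 mm at the rim, wall and floor 3 mm. Point: on its axis, 19 mm above its underside; x points to its handle, z up. Fully nested, the small pan stands on this floor with about 4 mm of play, its centre 10 mm above this point, its level bar 11 mm above this rim
- big_handle (a point): top of the larger pan's upright strap, 80.5 mm from its axis along its x, 112 mm above the table; the strap is 26 mm wide (y) and 5 mm thick, joined to the rim by a level bar 32 to 38 mm above the table. The small pan's handle fouls it only where both point about the same way
- hook_tip (a point): top of the upturned end of a fixed steel hook of 6 mm rod, 193 mm above the table, 25 mm above the hook's saddle; x points level from the tip back to the post, z up. To come off, the pan must rise more than 25 and less than 55 mm, then move away along -x
- stand: fixed hook stand; origin on the table under its post, hook towards its -x, 17.5 mm from post to tip axis. Post 12 mm square, 178 mm high; wooden foot 12 mm thick, from 40 mm before to 60 mm behind the post, 60 mm to each side
- slide_rule: bamboo slide rule, 30 x 300 x 9 mm (long in its y), lying flat beyond the work; origin under its centre. Leave alone
- pen_tray: pewter pen tray, 60 x 200 x 18 mm (long in its y), standing beyond the work; origin under its centre. Leave alone
- key: brass key, 65 mm long, 5 mm thick, lying flat to the right; origin under the centre of its round bow. Leave alone
- triangle: clear plastic set square with 160 mm legs, 4 mm thick, lying flat to the right; origin 55 mm in from both legs, on the underside. Leave alone

How it is judged:
On the way, in this order (a step that is already met when the one before it is completed fails the run):
1. the small pan is off the hook and clear of its tip (distance between small_handle and hook_tip above 0.06 m), for 0.1 s.
2. the small pan is nested in the larger one (horizontal distance between small_centre and big_centre below 0.008 m and z of small_centre in the frame of big_centre below 0.015 m), for 0.2 s.
At the end, for the whole second after the job is handed in: The small pan stands inside the larger one on its floor (axes within 8 mm, height within 4 mm), both level within about 4.5 degrees and at rest, the two handles at least about 25 degrees apart, and the larger pan within 40 mm of where it stood (horizontal distance between small_centre and big_centre below 0.008 m and z of small_centre in the frame of big_centre between 0.006 and 0.014 m and angle between each of small_centre, big_centre's own z axis and vertical below 0.08 rad and x of small_handle in the frame of big_centre below 0.071 m and distance of big_centre from where it was at the start of the episode below 0.04 m and linear speed of each of small_pan, big_pan below 0.02 m/s); the robot touches nothing.
It fails at once if the slide rule is shifted by more than 30 mm (distance of slide_rule from where it was at the start of the episode above 0.03 m).
It fails at once if the pen tray is shifted by more than 30 mm (distance of pen_tray from where it was at the start of the episode above 0.03 m).
It fails at once if the key is shifted by more than 30 mm (distance of key from where it was at the start of the episode above 0.03 m).
It fails at once if the set square is shifted by more than 30 mm (distance of triangle from where it was at the start of the episode above 0.03 m).
It fails at once if the small pan is dropped or slammed (faster than 0.5 m/s) into the larger one (horizontal distance between small_centre and big_centre below 0.03 m and z of small_centre in the frame of big_centre below 0.06 m and linear speed of small_pan above 0.5 m/s).
It also fails if it takes over 51 s, if anything falls off the work surface, if the arm or the gripper's body presses on something with over 40 N, if the wrist force passes 120 N, or if a joint passes its speed limit or range.

## Working session

There is one attempt and no reset: what is moved stays moved. The work goes in short steps, Python scripts to look and compute and a tool call to move; the robot and the scene stay as the last step left them, time stands still between calls to the robot, and variables do not carry over. Pictures are saved under pics/ and viewed, at most 10 in all, crops included, and the job is handed in when it is done.

Besides the shell and the picture viewer there is one more tool, called after "Call:" as name([rows], argument=value, ...), one row to a line, values as JSON. arm_command: Moves the arm, as the interface text tells. Its arguments: {"type":"object","properties":{"commands":{"type":"array"},"squeeze":{"type":"number"}},"required":["commands"]}

```bash
mkdir -p pics; cat > h.py <<'E'
import numpy as np, cv2
from bench import ctrl, read_camera
def grab(n):
    s=ctrl.observe(); c=read_camera(n); c['s']=s
    c['K']=np.array([[c['fx'],0,c['cx']],[0,c['fy'],c['cy']],[0,0,1.]])
    if n=='wrist':
        T=np.eye(4); T[:3,:3]=cv2.Rodrigues(np.array(s['ee_rot'],float))[0]; T[:3,3]=s['eef_pos']
        M=T@np.array(c['mount']); c['Rw']=M[:3,:3]; c['o']=M[:3,3]
    else:
        R=np.array(c['R']); c['Rw']=R.T; c['o']=-R.T@np.array(c['t'])
    return c
def rays(c,uv):
    p=cv2.undistortPoints(np.array(uv,float).reshape(-1,1,2),c['K'],np.array(c['dist_coeffs'],float)).reshape(-1,2)
    return np.c_[p,np.ones(len(p))]
def plane(c,uv,z):
    d=rays(c,uv)@c['Rw'].T
    return c['o']+d*((z-c['o'][2])/d[:,2])[:,None]
def cloud(c):
    h,w=c['depth'].shape
    v,u=np.mgrid[:h,:w]
    r=rays(c,np.c_[u.ravel(),v.ravel()])
    return ((r*c['depth'].ravel()[:,None])@c['Rw'].T+c['o']).reshape(h,w,3)
E
python3 - <<'E'
from h import *
s=ctrl.observe(); print(s, ctrl.grip_depth)
for n in ['side','top']:
    c=grab(n); cv2.imwrite(f'pics/{n}0.png',c['img']); np.savez(f'{n}0.npz',**{k:v for k,v in c.items() if k!='s'})
    print(n,c['o'],c['Rw'][:,2],c['fx'],(c['depth']>0).mean())
E
```

```text
{'time': 0.0, 'joints': array([-1.36552394e+00,  5.28496639e-01,  1.43390559e+00,  2.19036622e-07,
        1.18138403e+00, -1.78506393e-01]), 'dq': array([ 1.87404124e-03, -1.63281078e-03,  7.85164196e-05,  2.71008127e-03,
       -7.58859470e-05, -1.20187399e-03]), 'tau': array([ 6.56022858e-04, -4.42355704e+01, -1.78023881e+01, -9.38375479e-05,
        8.50665645e-03, -5.48486440e-06]), 'eef_pos': array([ 0.23387852, -0.57874735,  0.19891392]), 'ee_rot': array([-3.08177765e+00, -5.98727086e-01,  4.57623991e-05]), 'wrist_force': array([ 0.56896773, -1.2216519 , -0.83322705]), 'moment': array([-0.00118359, -0.02136433, -0.02680272]), 'grasp_force': 0.0, 'finger_gap': 0.08518625161480287} 0.0187
side [ 0.5095617  -0.92000014  0.69303958] [ 0.06468892  0.82811868 -0.55680768] 408.05236485539643 0.9960123697916666
top [ 0.3913595  -0.12330901  1.34457733] [ 0.14405865  0.02745761 -0.98918814] 476.60519624391986 0.9959665934244791
```

View pics/side0.png

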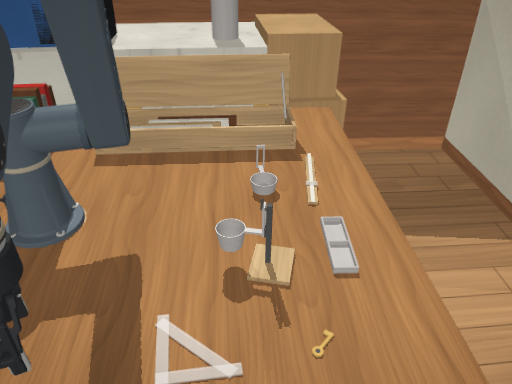

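View pics/top0.png

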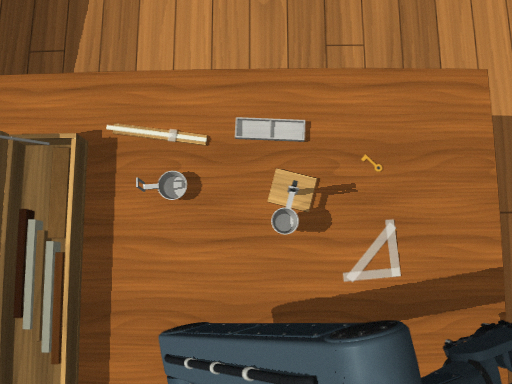

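```bash
cat > m0.py <<'E'
from h import *
from scipy.optimize import least_squares
def circ(p,r):
    f=lambda q:np.hypot(p[:,0]-q[0],p[:,1]-q[1])-r
    return least_squares(f,np.median(p,0)[:2],loss='soft_l1',f_scale=.002)
for n in ['top','side']:
    c=dict(np.load(n+'0.npz')); P=cloud(c)
    boxes={'top':dict(big=(130,165,195,205),small=(262,175,305,240)),'side':dict(big=(245,140,285,200),small=(210,195,275,255))}[n]
    for k,(a,b,d,e) in boxes.items():
        Q=P[b:e,a:d].reshape(-1,3); I=c['img'][b:e,a:d].reshape(-1,3).astype(int)
        grey=(I.max(1)-I.min(1)<30)
        zr,zt,R=(.038,.112,.0405) if k=='big' else (.102,.176,.0345)
        print(n,k,'z hist',np.histogram(Q[grey][:,2],np.arange(0,.22,.01))[0])
        rim=Q[grey&(abs(Q[:,2]-zr)<.004)]
        top=Q[grey&(abs(Q[:,2]-zt)<.006)]
        s=circ(rim,R); 
        print('  rim',len(rim),s.x,'res',np.std(s.fun),'top',len(top),top.mean(0) if len(top) else '',top.std(0) if len(top) else '')
        hi=Q[Q[:,2]>.18]; print('  hi',len(hi),hi.mean(0) if len(hi) else '')
E
python3 m0.py
```

```text
top big z hist [360  65  65 151  56   4   4   6   4   4  13  15   0   0   0   0   0   0
   0   0   0]
  rim 157 [0.61756345 0.14088122] res 0.01234252126468922 top 24 [0.6140174  0.21709601 0.11132082] [0.00727217 0.00184777 0.0023539 ]
  hi 8 [ 0.3913595  -0.12330901  1.34457733]
top small z hist [  5   1   0   0  41 238  47  45  54  80 132   6   4   2   2   1   9  36
   8   5   0]
  rim 149 [ 0.51908344 -0.17617958] res 0.013812529230293177 top 42 [ 0.59163249 -0.19542118  0.17658147] [0.00616464 0.00542043 0.00278467]
  hi 24 [ 0.49797185 -0.16145864  0.71714088]
side big z hist [112 109 141 157  10  11   7  12   8   9  19   7   0   0   0   0   0   0
   0   3   0]
  rim 114 [0.61858126 0.13678632] res 0.013002533838383285 top 14 [0.61601888 0.21448619 0.10987368] [0.0075514  0.00173737 0.00149006]
  hi 12 [ 0.53360558 -0.67801939  0.52575596]
side small z hist [  0   0   0   6  16  97 143 167 183 257 147  42  38  30  40  32  40  63
   8   3   0]
  rim 215 [ 0.522948   -0.18015768] res 0.014995636915658172 top 65 [ 0.59200047 -0.20018623  0.17533724] [0.00749308 0.00567768 0.00244711]
  hi 22 [ 0.54885201 -0.52510259  0.4171621 ]
```

```bash
python3 - <<'E'
from h import *
np.set_printoptions(precision=4,suppress=True)
c=grab('wrist'); print(np.array(c['mount']),c['fx'],c['o'])
print(cv2.Rodrigues(np.array(c['s']['ee_rot'],float))[0])
# refined rims, excluding bar sectors
from scipy.optimize import least_squares
for n,bx in [('top',dict(big=(130,165,195,205),small=(262,175,305,240))),('side',dict(big=(245,140,285,200),small=(210,195,275,255)))]:
    c=dict(np.load(n+'0.npz')); P=cloud(c)
    for k,(a,b,d,e) in bx.items():
        Q=P[b:e,a:d].reshape(-1,3)
        zr,q,R,hd=(.038,np.array([.617,.139]),.0405,1.6) if k=='big' else (.102,np.array([.515,-.177]),.0345,-.27)
        for _ in range(8):
            v=Q[:,:2]-q; r=np.hypot(*v.T); an=np.angle(np.exp(1j*(np.arctan2(v[:,1],v[:,0])-hd)))
            m=(abs(Q[:,2]-zr)<.005)&(abs(r-R)<.007)&(abs(an)>.35)
            s=least_squares(lambda t:np.hypot(*(Q[m,:2]-t).T)-R,q,loss='soft_l1',f_scale=.002); q=s.x
        print(n,k,m.sum(),q,s.fun.std(),Q[m,2].mean())
E
```

```text
[[ 0.0006 -0.965  -0.2622  0.0668]
 [ 1.      0.0005  0.0005  0.0002]
 [-0.0003 -0.2622  0.965  -0.1742]
 [ 0.      0.      0.      1.    ]] 275.50348059773177 [ 0.296  -0.5543  0.3733]
[[ 0.9273  0.3744 -0.0004]
 [ 0.3744 -0.9273  0.0019]
 [ 0.0004 -0.0019 -1.    ]]
top big 108 [0.6178 0.1362] 0.0013574247303263908 0.03760518678605585
top small 95 [ 0.5113 -0.1732] 0.001102806983730285 0.10126048394436726
side big 85 [0.6191 0.134 ] 0.0016693173353937484 0.036010497564331265
side small 117 [ 0.5119 -0.1772] 0.0013631915048440374 0.0996822289877832
```

Call:
arm_command([
  {"dx":4,"dy":-2,"dz":-2,"rz":7.5,"claw":0},
  {"dx":8,"dy":-4,"dz":-4,"rz":15,"claw":0},
  {"dx":12,"dy":-6,"dz":-6,"rz":22.5,"claw":0},
  {"dx":16,"dy":-8,"dz":-8,"rz":30,"claw":0},
  {"dx":20,"dy":-10,"dz":-10,"rz":37.5,"claw":0},
], squeeze=80)

```text
schema error: expected keys dx, dy, dz, rx, ry, rz, claw
```

Call:
arm_command([
  {"dx":4,"dy":-2,"dz":-2,"rx":0,"ry":0,"rz":7.5,"claw":0},
  {"dx":8,"dy":-4,"dz":-4,"rx":0,"ry":0,"rz":15,"claw":0},
  {"dx":12,"dy":-6,"dz":-6,"rx":0,"ry":0,"rz":22.5,"claw":0},
  {"dx":16,"dy":-8,"dz":-8,"rx":0,"ry":0,"rz":30,"claw":0},
  {"dx":20,"dy":-10,"dz":-10,"rx":0,"ry":0,"rz":37.5,"claw":0},
], squeeze=80)

```text
time: 0.65
eef_pos: [0.3828, -0.4102, 0.3004]
ee_rot: [-3.111, 0.433, 0.001]
wrist_force: [0.3, -0.2, 0.3]
finger_gap: 0.0853
grasp_force: 0.0
```

Call:
arm_command([
  {"dx":2,"dy":-4.6,"dz":0,"rx":0,"ry":0,"rz":0,"claw":0},
  {"dx":4,"dy":-9.2,"dz":0,"rx":0,"ry":0,"rz":0,"claw":0},
  {"dx":6,"dy":-13.8,"dz":0,"rx":0,"ry":0,"rz":0,"claw":0},
  {"dx":8,"dy":-18.4,"dz":0,"rx":0,"ry":0,"rz":0,"claw":0},
  {"dx":10,"dy":-23,"dz":0,"rx":0,"ry":0,"rz":0,"claw":0},
])

```text
time: 1.15
eef_pos: [0.5402, -0.2157, 0.2997]
ee_rot: [-3.113, 0.424, 0.001]
wrist_force: [-0.4, -0.7, 0.1]
finger_gap: 0.085
grasp_force: 0.0
```

Call:
arm_command([
  {"dx":1,"dy":-2.8,"dz":0,"rx":0,"ry":0,"rz":0,"claw":0},
  {"dx":1,"dy":-2.8,"dz":0,"rx":0,"ry":0,"rz":0,"claw":0},
  {"dx":1,"dy":-2.8,"dz":0,"rx":0,"ry":0,"rz":0,"claw":0},
])

```text
time: 1.45
eef_pos: [0.5564, -0.1927, 0.2995]
ee_rot: [3.113, -0.421, -0.002]
wrist_force: [-0.8, -0.6, -0.1]
finger_gap: 0.0854
grasp_force: 0.0
```

```bash
cat > m1.py <<'E'
from h import *
c=grab('wrist'); s=c.pop('s'); print(s['eef_pos'],s['ee_rot'])
cv2.imwrite('pics/w1.png',c['img']); np.savez('w1.npz',**c)
E
python3 m1.py
```

```text
[ 0.5564183  -0.19271854  0.29948439] [ 3.11293282e+00 -4.20975080e-01 -1.75661890e-03]
```

View pics/w1.png

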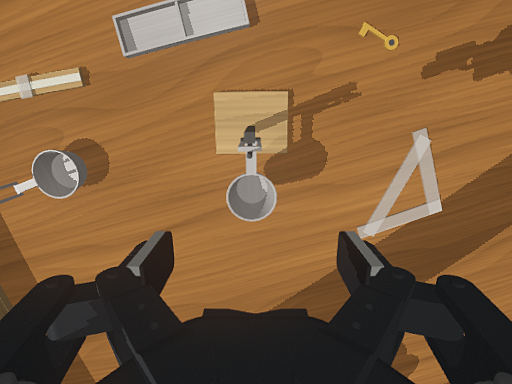

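```bash
cat > m2.py <<'E'
from h import *
from scipy.optimize import least_squares
np.set_printoptions(precision=4,suppress=True)
def rimfit(P,q,zr,R,hd):
    Q=P.reshape(-1,3); q=np.array(q)
    for _ in range(10):
        v=Q[:,:2]-q; r=np.hypot(*v.T); an=np.angle(np.exp(1j*(np.arctan2(v[:,1],v[:,0])-hd)))
        m=(abs(Q[:,2]-zr)<.004)&(abs(r-R)<.006)&(abs(an)>.35)
        s=least_squares(lambda t:np.hypot(*(Q[m,:2]-t).T)-R,q,loss='soft_l1',f_scale=.0015); q=s.x
    return q,m.sum(),s.fun.std(),Q[m,2].mean()
def near(P,q,rad,z0,z1):
    Q=P.reshape(-1,3); return Q[(np.hypot(*(Q[:,:2]-q).T)<rad)&(Q[:,2]>z0)&(Q[:,2]<z1)]
if __name__=='__main__':
    c=dict(np.load('w1.npz')); P=cloud(c)
    b=rimfit(P,[.6185,.135],.038,.0405,1.6); s=rimfit(P,[.5115,-.1755],.102,.0345,-.27)
    print('big',b,'\nsmall',s)
    bar=near(P,s[0]+.055*np.array([.962,-.272]),.012,.095,.106); d=bar.mean(0)[:2]-s[0]
    print('bar',len(bar),bar.mean(0),'heading',np.degrees(np.arctan2(d[1],d[0])))
    bar=near(P,b[0]+[-.003,.055],.014,.03,.042); d=bar.mean(0)[:2]-b[0]; print('bigbar',len(bar),bar.mean(0),np.degrees(np.arctan2(d[1],d[0])))
    hd=np.array([.962,-.272]);lat=np.array([.272,.962])
    Q=near(P,s[0]+.0785*hd,.04,.150,.25); v=Q[:,:2]-s[0]
    L=np.c_[v@hd,v@lat,Q[:,2]]; print('strap/hook/post'); print(L[np.argsort(L[:,0])]*1000)
E
python3 m2.py
```

```text
big (array([0.62  , 0.1352]), np.int64(327), np.float64(0.0011545721413687689), np.float64(0.03737089809908848)) 
small (array([ 0.5132, -0.175 ]), np.int64(328), np.float64(0.001019659684898995), np.float64(0.10104758063769162))
bar 119 [ 0.5637 -0.1893  0.102 ] heading -15.838791077435204
bigbar 122 [0.6168 0.1903 0.0383] 93.36116453433557
strap/hook/post
[[ 69.7658  -0.1017 191.8931]
 [ 69.7894   0.9232 192.0919]
 [ 69.9091   1.932  192.9106]
 ...
 [ 95.5421   5.9018 165.6897]
 [ 95.5515  -2.8771 164.8293]
 [ 95.6216  -3.9805 165.906 ]]
```

Call:
arm_command([
  {"dx":3.2,"dy":-0.5,"dz":3,"rx":0,"ry":0,"rz":0.4,"claw":0},
  {"dx":3.2,"dy":-0.5,"dz":7,"rx":0,"ry":0,"rz":0.4,"claw":0},
  {"dx":3.2,"dy":-0.5,"dz":11,"rx":0,"ry":0,"rz":0.4,"claw":0},
  {"dx":3.2,"dy":-0.5,"dz":14,"rx":0,"ry":0,"rz":0.4,"claw":0},
  {"dx":3.2,"dy":-0.5,"dz":14,"rx":0,"ry":0,"rz":0.4,"claw":0},
])

```text
time: 2.0
eef_pos: [0.5844, -0.197, 0.1551]
ee_rot: [-3.107, 0.438, 0.016]
wrist_force: [-0.5, 0.7, 0.3]
finger_gap: 0.0855
grasp_force: 0.0
```

```bash
python3 - <<'E'
from h import *
from m2 import *
s=ctrl.observe(); R=cv2.Rodrigues(s['ee_rot'])[0]
w=np.array([.5887,-.1964,.1423]); print(s['eef_pos'],(R.T@(w-s['eef_pos']))*100,np.degrees(np.arctan2(R[1,0],R[0,0])))
c=dict(np.load('w1.npz')); P=cloud(c)
Q=near(P,np.array([.5887,-.1964]),.02,.170,.180); Q=Q[(Q[:,:2]-w[:2])@[.962,-.272]<.004]
print(len(Q),Q.mean(0),((Q[:,:2]-w[:2])@[.272,.962]).min(),((Q[:,:2]-w[:2])@[.272,.962]).max())
c=grab('side'); cv2.imwrite('pics/s1.png',cv2.resize(c['img'][140:300,150:350],None,fx=3.5,fy=3.5))
E
```

```text
[ 0.5844 -0.197   0.1551] [ 0.413  -0.1753  1.2794] -16.06490974102822
149 [ 0.5881 -0.1949  0.1755] -0.011619492912409442 0.014297408545900229
```

View pics/s1.png

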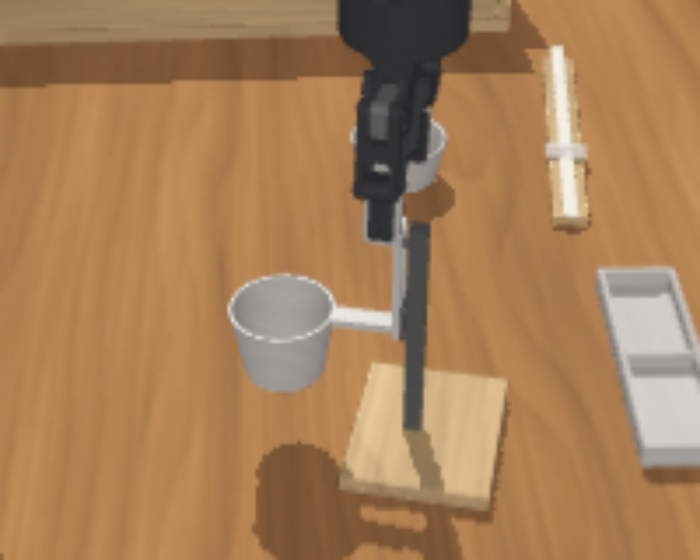

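Call:
arm_command([
  {"dx":0,"dy":-0.1,"dz":1.3,"rx":0,"ry":0,"rz":0,"claw":0},
  {"dx":0,"dy":-0.1,"dz":1.3,"rx":0,"ry":0,"rz":0,"claw":0},
  {"dx":0,"dy":-0.1,"dz":1.3,"rx":0,"ry":0,"rz":0,"claw":0},
])

```text
time: 2.35
eef_pos: [0.5896, -0.1966, 0.1481]
ee_rot: [3.111, -0.435, 0.003]
wrist_force: [-0.6, -0.6, -0.1]
finger_gap: 0.0853
grasp_force: 0.0
```

Call:
arm_command([
  {"dx":-0.05,"dy":-0.15,"dz":0.5,"rx":0,"ry":0,"rz":0,"claw":0},
  {"dx":-0.05,"dy":-0.15,"dz":0.5,"rx":0,"ry":0,"rz":0,"claw":0},
  {"dx":-0.05,"dy":-0.15,"dz":0.5,"rx":0,"ry":0,"rz":0,"claw":0},
])

```text
time: 2.65
eef_pos: [0.589, -0.1943, 0.1421]
ee_rot: [3.111, -0.434, 0.0]
wrist_force: [-0.8, 0.3, 0.1]
finger_gap: 0.0855
grasp_force: 0.0
```

Well placed; close.

Call:
arm_command([
  {"dx":0,"dy":0.05,"dz":0,"rx":0,"ry":0,"rz":0,"claw":60},
  {"dx":0,"dy":0.05,"dz":0,"rx":0,"ry":0,"rz":0,"claw":120},
  {"dx":0,"dy":0.05,"dz":0,"rx":0,"ry":0,"rz":0,"claw":160},
  {"dx":0,"dy":0.05,"dz":0,"rx":0,"ry":0,"rz":0,"claw":190},
  {"dx":0,"dy":0.05,"dz":0,"rx":0,"ry":0,"rz":0,"claw":220},
], squeeze=70)

```text
time: 3.15
eef_pos: [0.5889, -0.1949, 0.1423]
ee_rot: [-3.111, 0.435, -0.0]
wrist_force: [-1.1, 1.4, 2.2]
finger_gap: 0.0179
grasp_force: 68.5
```

Call:
arm_command([
  {"dx":0,"dy":0,"dz":0,"rx":0,"ry":0,"rz":0,"claw":255},
  {"dx":0,"dy":0,"dz":0,"rx":0,"ry":0,"rz":0,"claw":255},
  {"dx":0,"dy":0,"dz":0,"rx":0,"ry":0,"rz":0,"claw":255},
  {"dx":0,"dy":0,"dz":0,"rx":0,"ry":0,"rz":0,"claw":255},
  {"dx":0,"dy":0,"dz":0,"rx":0,"ry":0,"rz":0,"claw":255},
])

```text
time: 3.65
eef_pos: [0.5889, -0.1949, 0.1423]
ee_rot: [-3.111, 0.435, -0.001]
wrist_force: [-2.1, 2.2, 4.6]
finger_gap: 0.0163
grasp_force: 68.8
```

```bash
python3 - <<'E'
from h import *
c=grab('wrist'); s=c.pop('s'); np.savez('w2.npz',**c)
a=cv2.resize(c['img'][100:330,130:390],None,fx=2,fy=2)
c=grab('side'); np.savez('s2.npz',**{k:v for k,v in c.items() if k!='s'}); b=cv2.resize(c['img'][160:275,195:325],(520,460))
cv2.imwrite('pics/w2.png',cv2.resize(np.hstack([a,b]),(800,354)))
E
```

```text
(no output)
```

View pics/w2.png

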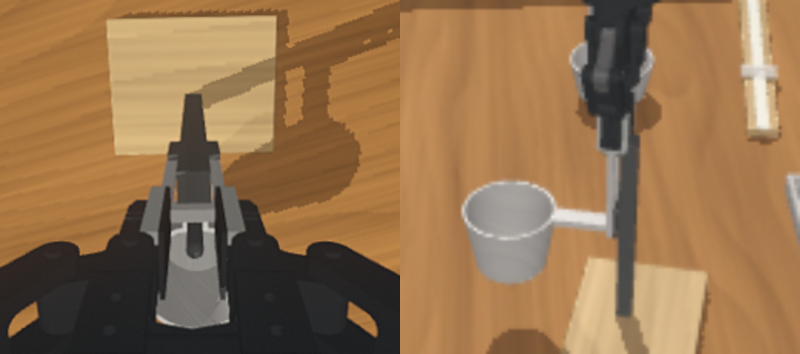

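```bash
python3 - <<'E'
from h import *
from m2 import *
c=dict(np.load('w2.npz')); P=cloud(c)
w=np.array([.5889,-.1949]); hd=np.array([.962,-.272]);lat=np.array([.272,.962])
v=P[...,:2]-w; X=v@hd*1000; Y=v@lat*1000; Z=P[...,2]*1000; I=c['img'].astype(int)
for r in range(195,250,6):
    print(r,[(u,round(X[r,u]),round(Y[r,u]),round(Z[r,u]),I[r,u].mean().round()) for u in range(218,290,5)])
s=ctrl.observe(); print(s['wrist_force'],s['moment'],s['finger_gap'],s['grasp_force'])
E
```

```text
195 [(218, -23, 43, 12, np.float64(169.0)), (223, -23, 37, 12, np.float64(169.0)), (228, -23, 31, 12, np.float64(169.0)), (233, -22, 25, 13, np.float64(168.0)), (238, -22, 19, 13, np.float64(176.0)), (243, 5, 9, 106, np.float64(60.0)), (248, 17, 4, 149, np.float64(59.0)), (253, 17, 1, 147, np.float64(57.0)), (258, 17, -2, 148, np.float64(58.0)), (263, 17, -5, 148, np.float64(58.0)), (268, 5, -10, 107, np.float64(56.0)), (273, -23, -21, 12, np.float64(158.0)), (278, -23, -27, 13, np.float64(155.0)), (283, -23, -32, 12, np.float64(155.0)), (288, -22, -38, 14, np.float64(156.0))]
201 [(218, -34, 45, -1, np.float64(123.0)), (223, -34, 38, 0, np.float64(130.0)), (228, -34, 32, 0, np.float64(125.0)), (233, -33, 26, 1, np.float64(125.0)), (238, 5, 13, 121, np.float64(115.0)), (243, 5, 9, 121, np.float64(90.0)), (248, 17, 4, 160, np.float64(58.0)), (253, 17, 1, 161, np.float64(56.0)), (258, 17, -2, 159, np.float64(58.0)), (263, 17, -5, 160, np.float64(58.0)), (268, 4, -10, 120, np.float64(91.0)), (273, -34, -22, 0, np.float64(125.0)), (278, -34, -28, 1, np.float64(125.0)), (283, -34, -34, 0,
[... 4052 characters left out ...]
-16, 197, np.float64(58.0))]
249 [(218, 8, 17, 203, np.float64(41.0)), (223, 11, 14, 210, np.float64(110.0)), (228, 12, 11, 211, np.float64(102.0)), (233, 12, 9, 211, np.float64(44.0)), (238, 3, 8, 194, np.float64(35.0)), (243, -45, 10, 101, np.float64(158.0)), (248, -45, 6, 102, np.float64(198.0)), (253, -3, 1, 181, np.float64(48.0)), (258, -3, -2, 182, np.float64(52.0)), (263, -45, -7, 102, np.float64(208.0)), (268, -45, -11, 102, np.float64(213.0)), (273, 10, -8, 208, np.float64(33.0)), (278, 12, -10, 211, np.float64(99.0)), (283, 11, -12, 209, np.float64(103.0)), (288, 12, -14, 211, np.float64(117.0))]
[-0.0866  1.9401  5.5475] [0.2923 0.146  0.0202] 0.015839634126177553 69.0201972797513
```

```bash
python3 - <<'E'
from h import *
c=dict(np.load('s2.npz')); P=cloud(c); w=np.array([.5889,-.1949]); hd=np.array([.962,-.272]);lat=np.array([.272,.962])
v=P[...,:2]-w; X=v@hd*1000; Y=v@lat*1000; Z=P[...,2]*1000; I=c['img'].mean(2)
for r in range(176,224,3):
    print(r,*['(%d:%d,%d,%d,%d)'%(u,X[r,u],Y[r,u],Z[r,u],I[r,u]) for u in range(238,258,3)])
cv2.imwrite('pics/s2.png',cv2.resize(c['img'][165:225,215:285],(700,600),interpolation=cv2.INTER_CUBIC))
E
```

```text
176 (238:-155,385,-1,132) (241:-145,384,0,134) (244:-136,390,-2,136) (247:-127,393,-2,133) (250:-117,394,-1,140) (253:-95,335,35,144) (256:-16,-19,257,49)
179 (238:-151,367,-1,130) (241:-141,366,0,135) (244:-132,371,-1,132) (247:-122,373,-1,133) (250:-100,315,36,189) (253:-95,337,23,141) (256:-15,-21,251,49)
182 (238:-146,347,0,131) (241:-137,352,-1,134) (244:-128,352,0,132) (247:-118,351,1,130) (250:-109,356,0,130) (253:120,-719,693,153) (256:-7,-61,270,49)
185 (238:-142,332,-1,133) (241:-133,334,-1,130) (244:-123,332,0,131) (247:-114,335,0,127) (250:-105,339,-1,128) (253:-86,293,30,132) (256:-7,-63,265,51)
188 (238:-137,312,0,133) (241:-129,316,0,128) (244:-119,316,0,131) (247:-110,316,2,124) (250:-101,321,0,128) (253:-89,307,10,129) (256:-8,-59,255,42)
191 (238:-134,296,0,134) (241:-125,300,-1,128) (244:-116,302,0,131) (247:-107,303,0,125) (250:-97,303,0,127) (253:-89,308,0,106) (256:-9,-54,245,43)
194 (238:-130,281,0,133) (241:-121,282,0,128) (244:-112,285,0,132) (247:-103,288,0,126) (250:-94,288,0,126) (253:-85,290,0,84) (256:-10,-44,231,42)
197 (238:-126,264,0,130) (241:-118,26
[... 599 characters left out ...]
2,131) (244:-96,213,-3,128) (247:-87,213,-1,130) (250:-78,212,0,122) (253:-69,213,1,121) (256:-61,215,0,124)
212 (238:-108,191,0,128) (241:-101,197,-3,132) (244:-92,198,-3,129) (247:-84,198,-1,130) (250:-74,196,1,123) (253:-67,201,-1,124) (256:-58,203,0,124)
215 (238:-105,176,0,127) (241:-97,180,0,132) (244:-89,182,0,128) (247:-80,184,-1,131) (250:-72,184,0,125) (253:-64,188,-1,125) (256:-55,188,0,123)
218 (238:-102,164,0,127) (241:-93,165,0,132) (244:-85,167,0,127) (247:-77,167,1,133) (250:-69,172,-1,127) (253:-61,173,0,126) (256:-53,175,0,124)
221 (238:-68,28,97,156) (241:-60,26,100,207) (244:-83,155,-1,130) (247:-74,156,0,132) (250:-66,158,-1,130) (253:-58,162,-2,129) (256:-50,165,-3,125)
```

View pics/s2.png

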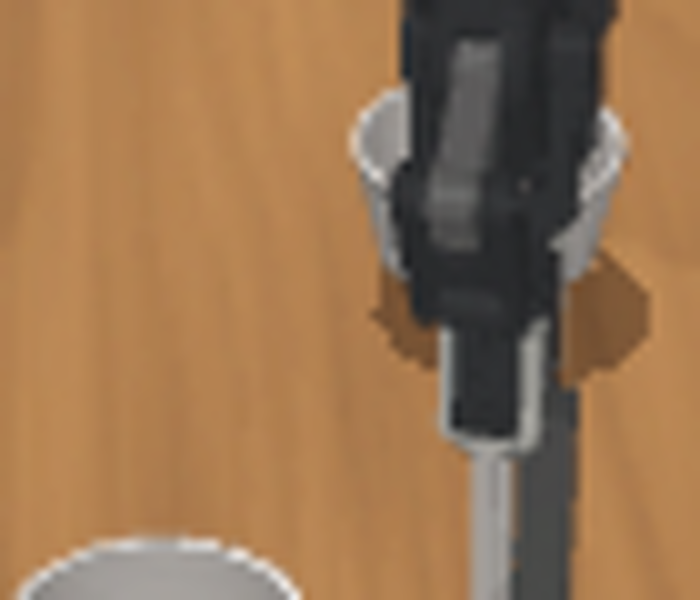

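```bash
python3 - <<'E'
from h import *
c=dict(np.load('s2.npz')); P=cloud(c); w=np.array([.5889,-.1949]); hd=np.array([.962,-.272]);lat=np.array([.272,.962])
v=P[...,:2]-w; X=v@hd*1000; Y=v@lat*1000; Z=P[...,2]*1000; I=c['img'].mean(2)
for r in range(194,226,2):
    print(r,*['(%d:%d,%d,%d,%d)'%(u,X[r,u],Y[r,u],Z[r,u],I[r,u]) for u in (261,264,267,271)])
E
```

```text
194 (261:-1,-40,229,54) (264:4,-36,228,48) (267:11,-43,233,39) (271:-32,302,0,100)
196 (261:-1,-40,224,49) (264:4,-40,225,51) (267:11,-44,229,42) (271:-30,293,-1,93)
198 (261:-4,-23,207,49) (264:1,-20,206,46) (267:11,-40,221,77) (271:-28,283,-1,94)
200 (261:-4,-20,200,48) (264:2,-22,203,48) (267:7,-14,198,128) (271:-27,273,-1,95)
202 (261:-4,-22,196,49) (264:1,-20,196,50) (267:7,-15,193,128) (271:-24,258,1,88)
204 (261:-4,-23,192,49) (264:2,-21,191,48) (267:7,-16,189,128) (271:13,3,176,64)
206 (261:-3,-23,187,49) (264:1,-17,184,47) (267:7,-14,182,151) (271:14,-5,177,65)
208 (261:-4,-20,179,102) (264:2,-21,181,53) (267:7,-14,177,150) (271:15,-7,173,73)
210 (261:-46,215,0,112) (264:1,-14,171,148) (267:6,-6,166,93) (271:15,-7,168,73)
212 (261:-44,205,0,126) (264:1,-13,164,140) (267:7,-8,162,72) (271:15,-7,163,73)
214 (261:-42,196,0,126) (264:1,-15,161,141) (267:6,-7,155,72) (271:15,-7,157,73)
216 (261:-40,185,0,128) (264:1,-12,153,150) (267:7,-8,151,73) (271:16,-7,152,70)
218 (261:-39,178,0,127) (264:1,-13,148,150) (267:6,-5,143,73) (271:16,-6,145,70)
220 (261:-37,167,0,125) (264:1,-13,142,150) (267:7,-8,140,73) (271:16,-6,140,71)
222 (261:-35,158,0,124) (264:1,-14,138,150) (267:7,-7,133,73) (271:16,-7,135,72)
224 (261:-33,149,0,124) (264:1,-11,130,141) (267:7,-7,128,73) (271:16,-5,128,68)
```

```bash
python3 - <<'E'
from h import *
for f in ('w1','w2'):
    c=dict(np.load(f+'.npz')); M=np.array(c['mount'])
    h,w=c['depth'].shape; v,u=np.mgrid[:h,:w]
    T=((rays(c,np.c_[u.ravel(),v.ravel()])*c['depth'].reshape(-1,1))@M[:3,:3].T+M[:3,3]).reshape(h,w,3)*1000
    m=(T[...,2]<30)&(T[...,2]>-150)&(c['img'].max(2)-c['img'].min(2)<25)&(v>150)
    for s in (1,-1):
        k=m&(T[...,1]*s>0)&(abs(T[...,0])<25); q=T[k]; 
        print(f,s,len(q),'z pctl',np.percentile(q[:,2],[90,98,99.5,100]).round(1)); 
        t=q[q[:,2]>np.percentile(q[:,2],98)]; print(t[:6].round())
s=ctrl.observe(); print(s['time'],s['eef_pos'],s['joints'],s['finger_gap'])
E
```

```text
w1 1 22480 z pctl [-90.1 -58.1 -50.  -43.7]
[[ 12.  47. -49.]
 [ 12.  48. -49.]
 [ 11.  48. -49.]
 [ 10.  43. -46.]
 [ 10.  43. -47.]
 [ 11.  43. -50.]]
w1 -1 22480 z pctl [-90.1 -57.4 -49.9 -44.7]
[[ 11. -49. -48.]
 [ 11. -48. -49.]
 [ 11. -48. -49.]
 [ 11. -47. -49.]
 [ 12. -46. -51.]
 [ 12. -46. -50.]]
w2 1 25420 z pctl [-78.4 -32.3  12.7  29.9]
[[17.  1. 30.]
 [17.  2. 28.]
 [17.  2. 29.]
 [17.  3. 30.]
 [17.  5. 29.]
 [17.  5. 29.]]
w2 -1 25210 z pctl [-80.3 -33.2   9.3  29.8]
[[17. -1. 30.]
 [17. -5. 27.]
 [17. -4. 27.]
 [17. -4. 27.]
 [17. -3. 27.]
 [17. -2. 27.]]
3.75 [ 0.58893922 -0.19492268  0.14224831] [-4.99646147e-01  5.88300283e-01  1.50021812e+00  2.65914063e-04
  1.05269393e+00  1.34878053e+00] 0.015839634126177553
```

Call:
arm_command([
  {"dx":0,"dy":0,"dz":0,"rx":0,"ry":0,"rz":0,"claw":0},
  {"dx":0,"dy":0,"dz":0,"rx":0,"ry":0,"rz":0,"claw":0},
  {"dx":0,"dy":0,"dz":0,"rx":0,"ry":0,"rz":0,"claw":0},
  {"dx":0,"dy":0,"dz":0,"rx":0,"ry":0,"rz":0,"claw":0},
  {"dx":0,"dy":0,"dz":0,"rx":0,"ry":0,"rz":0,"claw":0},
])

```text
time: 4.25
eef_pos: [0.5887, -0.195, 0.1417]
ee_rot: [-3.111, 0.435, 0.001]
wrist_force: [0.4, 0.0, 0.0]
finger_gap: 0.0852
grasp_force: 0.0
```

```bash
cat > m3.py <<'E'
from h import *
from m2 import *
import sys
def toolcloud(c):
    M=np.array(c['mount']); h,w=c['depth'].shape; v,u=np.mgrid[:h,:w]
    return ((rays(c,np.c_[u.ravel(),v.ravel()])*c['depth'].reshape(-1,1))@M[:3,:3].T+M[:3,3]).reshape(h,w,3)*1000
if __name__=='__main__':
    c=grab('wrist'); s=c.pop('s'); np.savez('w3.npz',**c); T=toolcloud(c)
    print(s['eef_pos'],s['finger_gap'],s['wrist_force'])
    for r in range(290,384,10): print(r,*['(%d:%d,%d,%d)'%(u,*T[r,u]) for u in (200,230,256,282,312)])
    P=cloud(c); S=rimfit(P,[.5132,-.175],.102,.0345,-.27); print('small',S)
    hd=np.array([.962,-.272]);lat=np.array([.272,.962]); w=np.array([.5889,-.1949])
    Q=near(P,w,.03,.165,.215); v=(Q[:,:2]-w); L=np.c_[v@hd,v@lat,Q[:,2]]*1000
    st=L[(L[:,2]<182)&(L[:,0]<4.5)&(L[:,0]>-6)]; print('strap',len(st),st.min(0),st.max(0))
    tp=L[(L[:,2]>185)&(abs(L[:,1])<8)]; print('tip',len(tp),tp.mean(0) if len(tp) else '',tp.max(0) if len(tp) else '')
    side=grab('side'); np.savez('s3.npz',**{k:v for k,v in side.items() if k!='s'})
    P=cloud(side); v=P[...,:2]-w; X=v@hd*1000; Y=v@lat*1000; Z=P[...,2]*1000
    dark=(side['img'].max(2)<70)&(abs(X)<45)&(abs(Y)<70)
    for z in range(175,300,8):
        k=dark&(abs(Z-z)<4); print(z,k.sum(),(X[k].min().round(),X[k].max().round(),Y[k].min().round(),Y[k].max().round()) if k.any() else '')
E
python3 m3.py
```

```text
[ 0.5887 -0.195   0.1417] 0.08516546291691693 [0.4485 0.0229 0.0344]
290 (200:-157,-72,140) (230:-95,-23,53) (256:-107,1,70) (282:-96,26,54) (312:-158,76,142)
300 (200:-173,-74,141) (230:-98,-23,42) (256:-108,1,55) (282:-99,25,44) (312:-174,77,141)
310 (200:-190,-75,141) (230:10,-7,-105) (256:-111,1,44) (282:10,8,-104) (312:-189,78,140)
320 (200:10,-15,-109) (230:11,-7,-110) (256:10,0,-108) (282:11,7,-110) (312:11,15,-110)
330 (200:11,-14,-114) (230:11,-6,-114) (256:11,0,-113) (282:11,7,-114) (312:11,15,-114)
340 (200:20,-11,-126) (230:11,-6,-117) (256:11,0,-117) (282:11,6,-117) (312:20,12,-126)
350 (200:20,-11,-129) (230:11,-6,-120) (256:11,0,-121) (282:11,6,-120) (312:20,11,-129)
360 (200:20,-10,-131) (230:11,-5,-123) (256:10,0,-123) (282:11,6,-123) (312:19,11,-131)
370 (200:19,-10,-133) (230:11,-5,-126) (256:10,0,-125) (282:11,6,-126) (312:20,10,-134)
380 (200:66,0,-174) (230:11,-5,-129) (256:10,0,-128) (282:11,5,-129) (312:66,0,-174)
small (array([ 0.5143, -0.1756]), np.int64(730), np.float64(0.000972753408026451), np.float64(0.10053731622488558))
strap 704 [ -5.1307 -12.7183 165
[... 692 characters left out ...]
4(13.0), np.float64(-56.0), np.float64(45.0))
239 37 (np.float64(-10.0), np.float64(13.0), np.float64(-70.0), np.float64(35.0))
247 21 (np.float64(-12.0), np.float64(17.0), np.float64(-70.0), np.float64(28.0))
255 30 (np.float64(7.0), np.float64(17.0), np.float64(-70.0), np.float64(24.0))
263 35 (np.float64(-3.0), np.float64(18.0), np.float64(-70.0), np.float64(18.0))
271 69 (np.float64(-18.0), np.float64(19.0), np.float64(-70.0), np.float64(15.0))
279 78 (np.float64(-19.0), np.float64(20.0), np.float64(-70.0), np.float64(11.0))
287 84 (np.float64(-11.0), np.float64(12.0), np.float64(-70.0), np.float64(-13.0))
295 45 (np.float64(-11.0), np.float64(11.0), np.float64(-66.0), np.float64(-25.0))
```

The real fingertips sit about 32 mm behind the reported TCP (the wrist and side views agree). The first close therefore only caught the strap's top edge. I'll go 3.2 cm deeper and grip again.

Call:
arm_command([
  {"dx":-0.1,"dy":0,"dz":1.6,"rx":0,"ry":0,"rz":0,"claw":0},
  {"dx":-0.1,"dy":0,"dz":3.2,"rx":0,"ry":0,"rz":0,"claw":0},
  {"dx":-0.1,"dy":0,"dz":3.2,"rx":0,"ry":0,"rz":0,"claw":0},
  {"dx":-0.1,"dy":0,"dz":3.2,"rx":0,"ry":0,"rz":0,"claw":0},
  {"dx":-0.1,"dy":0,"dz":3.2,"rx":0,"ry":0,"rz":0,"claw":0},
])

```text
time: 4.85
eef_pos: [0.5885, -0.1951, 0.1108]
ee_rot: [3.111, -0.435, 0.002]
wrist_force: [-0.2, -0.2, 0.3]
finger_gap: 0.0855
grasp_force: 0.0
```

Call:
arm_command([
  {"dx":0,"dy":0,"dz":0,"rx":0,"ry":0,"rz":0,"claw":60},
  {"dx":0,"dy":0,"dz":0,"rx":0,"ry":0,"rz":0,"claw":120},
  {"dx":0,"dy":0,"dz":0,"rx":0,"ry":0,"rz":0,"claw":160},
  {"dx":0,"dy":0,"dz":0,"rx":0,"ry":0,"rz":0,"claw":255},
  {"dx":0,"dy":0,"dz":0,"rx":0,"ry":0,"rz":0,"claw":255},
], squeeze=80)

```text
time: 5.35
eef_pos: [0.5879, -0.1948, 0.1103]
ee_rot: [3.111, -0.435, 0.001]
wrist_force: [-1.3, -0.5, 2.1]
finger_gap: 0.0244
grasp_force: 78.2
```

Call:
arm_command([
  {"dx":0,"dy":0,"dz":0,"rx":0,"ry":0,"rz":0,"claw":255},
  {"dx":0,"dy":0,"dz":0,"rx":0,"ry":0,"rz":0,"claw":255},
  {"dx":0,"dy":0,"dz":0,"rx":0,"ry":0,"rz":0,"claw":255},
])

```text
time: 5.65
eef_pos: [0.5879, -0.1948, 0.1103]
ee_rot: [3.111, -0.435, 0.001]
wrist_force: [-0.7, 0.1, 3.7]
finger_gap: 0.0248
grasp_force: 78.2
```

Call:
arm_command([
  {"dx":0,"dy":0,"dz":-0.8,"rx":0,"ry":0,"rz":0,"claw":255},
  {"dx":0,"dy":0,"dz":-1.6,"rx":0,"ry":0,"rz":0,"claw":255},
  {"dx":0,"dy":0,"dz":-2.4,"rx":0,"ry":0,"rz":0,"claw":255},
  {"dx":0,"dy":0,"dz":-3.2,"rx":0,"ry":0,"rz":0,"claw":255},
  {"dx":0,"dy":0,"dz":-4.0,"rx":0,"ry":0,"rz":0,"claw":255},
])

```text
time: 6.15
eef_pos: [0.5876, -0.1946, 0.1507]
ee_rot: [-3.111, 0.435, 0.001]
wrist_force: [-1.1, 0.4, -0.9]
finger_gap: 0.024
grasp_force: 78.6
```

Call:
arm_command([
  {"dx":0,"dy":0,"dz":0,"rx":0,"ry":0,"rz":0,"claw":255},
  {"dx":0,"dy":0,"dz":0,"rx":0,"ry":0,"rz":0,"claw":255},
  {"dx":0,"dy":0,"dz":0,"rx":0,"ry":0,"rz":0,"claw":255},
])

```text
time: 6.45
eef_pos: [0.5874, -0.1945, 0.1496]
ee_rot: [-3.111, 0.435, 0.001]
wrist_force: [-0.1, 0.3, -1.5]
finger_gap: 0.0241
grasp_force: 78.7
```

```bash
cat > m4.py <<'E'
from h import *
from m2 import *
import sys
f=sys.argv[1]; z0=float(sys.argv[2])
w=grab('wrist'); print(w['s']['eef_pos'],w['s']['finger_gap'],w['s']['wrist_force'])
c=grab('side'); cv2.imwrite(f'pics/{f}.png',np.hstack([cv2.resize(w['img'],(400,300)),cv2.resize(c['img'][120:270,170:370],(400,300))]))
e=w['s']['eef_pos']; R=cv2.Rodrigues(w['s']['ee_rot'])[0]; hd=R[:2,0]/np.hypot(*R[:2,0]); q=e[:2]-.0745*hd; h=np.arctan2(hd[1],hd[0])
for n,P in (('wrist',cloud(w)),('side',cloud(c)),('top',cloud(grab('top')))):
    Q=P.reshape(-1,3)
    k=(np.hypot(*(Q[:,:2]-q).T)<.05)&(abs(Q[:,2]-z0)<.02)
    r=np.hypot(*(Q[:,:2]-q).T); an=np.angle(np.exp(1j*(np.arctan2(*(Q[:,:2]-q).T[::-1])-h)))
    F=rimfit(P,q,z0,.0345,h); print(n,F,end=' ')
    # tilt: plane fit to rim ring
    v=Q[:,:2]-F[0]; m=(abs(np.hypot(*v.T)-.0345)<.0035)&(abs(Q[:,2]-z0)<.008)
    # topmost points per angular sector
    lv=np.array([-hd[1],hd[0]]); a=np.arctan2(v[m]@lv,v[m]@hd); zz=Q[m,2]
    b=((a+np.pi)/(2*np.pi)*24).astype(int)%24
    print('sector top z',[round(np.percentile(zz[b==i],85)*1000,1) if (b==i).sum()>3 else None for i in range(24)])
E
python3 m4.py c4 0.142
```

```text
[ 0.5874 -0.1945  0.1496] 0.02409635094885259 [-0.1409  0.3325 -1.547 ]
wrist (array([ 0.5114, -0.1758]), np.int64(1), np.float64(0.0), np.float64(0.1398901241048119)) sector top z [None, None, None, None, None, None, None, None, None, None, None, None, None, None, None, None, None, None, None, None, None, None, None, None]
side (array([ 0.5119, -0.1769]), np.int64(92), np.float64(0.0014626504000737766), np.float64(0.1394614042310769)) sector top z [None, None, np.float64(139.4), np.float64(139.5), np.float64(139.8), np.float64(139.4), np.float64(139.3), np.float64(140.5), np.float64(140.1), np.float64(139.0), np.float64(140.4), np.float64(139.6), np.float64(140.5), None, np.float64(139.2), np.float64(139.2), np.float64(139.5), np.float64(140.3), np.float64(140.0), np.float64(139.6), np.float64(140.7), np.float64(138.0), np.float64(139.4), np.float64(139.1)]
top (array([ 0.5158, -0.1741]), np.int64(0), np.float64(nan), np.float64(nan)) sector top z [None, None, None, None, None, None, None, None, None, None, None, None, None, None, None, None, None, None, None, None, None, None, None, None]
  ret = _var(a, axis=axis, dtype=dtype, out=out, ddof=ddof,
  arrmean = um.true_divide(arrmean, div, out=arrmean,
  ret = ret.dtype.type(ret / rcount)
m2.py:10: RuntimeWarning: Mean of empty slice.
  return q,m.sum(),s.fun.std(),Q[m,2].mean()
  ret = ret.dtype.type(ret / rcount)
```

View pics/c4.png

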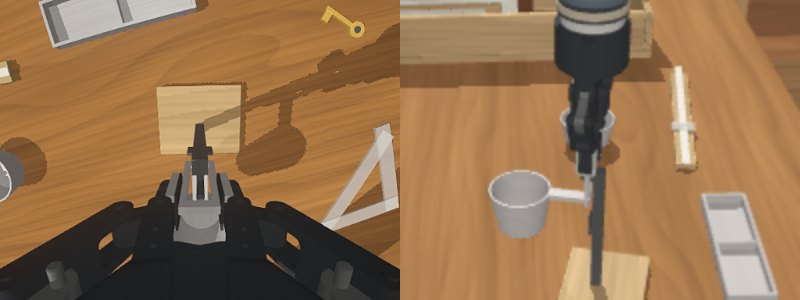

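Call:
arm_command([
  {"dx":-1,"dy":0,"dz":0,"rx":0,"ry":0,"rz":0,"claw":255},
  {"dx":-3,"dy":0,"dz":0,"rx":0,"ry":0,"rz":0,"claw":255},
  {"dx":-5.5,"dy":0,"dz":0,"rx":0,"ry":0,"rz":0,"claw":255},
  {"dx":-8,"dy":0,"dz":0,"rx":0,"ry":0,"rz":0,"claw":255},
  {"dx":-10,"dy":0,"dz":0,"rx":0,"ry":0,"rz":0,"claw":255},
])

```text
time: 7.1
eef_pos: [0.4891, -0.1662, 0.1497]
ee_rot: [-3.111, 0.435, 0.003]
wrist_force: [0.0, 0.1, -1.5]
finger_gap: 0.0244
grasp_force: 78.6
```

Call:
arm_command([
  {"dx":0,"dy":-1.5,"dz":0,"rx":0,"ry":0,"rz":0,"claw":255},
  {"dx":0,"dy":-4,"dz":0,"rx":0,"ry":0,"rz":0,"claw":255},
  {"dx":1,"dy":-7,"dz":0,"rx":0,"ry":0,"rz":0,"claw":255},
  {"dx":2,"dy":-10,"dz":0,"rx":0,"ry":0,"rz":0,"claw":255},
  {"dx":3,"dy":-13,"dz":0,"rx":0,"ry":0,"rz":0,"claw":255},
])

```text
time: 7.6
eef_pos: [0.5571, -0.049, 0.1501]
ee_rot: [-3.111, 0.435, -0.001]
wrist_force: [0.1, 0.7, -1.6]
finger_gap: 0.0246
grasp_force: 78.7
```

Call:
arm_command([
  {"dx":1.5,"dy":-3,"dz":0,"rx":0,"ry":0,"rz":0,"claw":255},
  {"dx":3,"dy":-6,"dz":0,"rx":0,"ry":0,"rz":0,"claw":255},
  {"dx":4.5,"dy":-9,"dz":0,"rx":0,"ry":0,"rz":0,"claw":255},
  {"dx":6,"dy":-12,"dz":0,"rx":0,"ry":0,"rz":0,"claw":255},
  {"dx":7,"dy":-14,"dz":0,"rx":0,"ry":0,"rz":0,"claw":255},
])

```text
time: 8.1
eef_pos: [0.6635, 0.0677, 0.1498]
ee_rot: [-3.111, 0.432, -0.002]
wrist_force: [-0.2, -0.4, -0.9]
finger_gap: 0.0246
grasp_force: 78.7
```

Call:
arm_command([
  {"dx":1,"dy":-2.5,"dz":0,"rx":0,"ry":0,"rz":0,"claw":255},
  {"dx":1.8,"dy":-4.5,"dz":0,"rx":0,"ry":0,"rz":0,"claw":255},
  {"dx":1.8,"dy":-5.8,"dz":0,"rx":0,"ry":0,"rz":0,"claw":255},
  {"dx":1.8,"dy":-5.8,"dz":0,"rx":0,"ry":0,"rz":0,"claw":255},
  {"dx":1.8,"dy":-5.8,"dz":0,"rx":0,"ry":0,"rz":0,"claw":255},
])

```text
time: 8.6
eef_pos: [0.6941, 0.1158, 0.1495]
ee_rot: [3.111, -0.434, -0.002]
wrist_force: [-0.3, 0.1, -1.5]
finger_gap: 0.0241
grasp_force: 78.7
```

```bash
cat > m5.py <<'E'
from h import *
from m2 import *
import sys,warnings; warnings.simplefilter('ignore')
f=sys.argv[1]; zs=float(sys.argv[2])
s=ctrl.observe(); e=s['eef_pos']; R=cv2.Rodrigues(s['ee_rot'])[0]; print(e)
hd=R[:2,0]/np.hypot(*R[:2,0]); h=np.arctan2(hd[1],hd[0]); ims=[]
for n,(a,b,d,g) in (('side',(220,120,300,210)),('top',(120,140,220,230))):
    c=grab(n); P=cloud(c); S=rimfit(P,e[:2]-.0765*hd,zs,.0345,h); B=rimfit(P,[.619,.135],.038,.0405,1.6)
    D=B[0]-S[0]; print(n,'small',S,'big',B,'\n  move tool dx,dy cm',D@hd*100,D@R[:2,1]*100)
    ims.append(cv2.resize(c['img'][b:g,a:d],(400,400)))
cv2.imwrite(f'pics/{f}.png',np.hstack(ims))
E
python3 m5.py c5 0.141
```

```text
[0.6941 0.1158 0.1495]
side small (array([0.6181, 0.1327]), np.int64(55), np.float64(0.0016378501287147526), np.float64(0.13893604890209477)) big (array([0.6191, 0.1337]), np.int64(73), np.float64(0.0017045723726870827), np.float64(0.03661333833605661)) 
  move tool dx,dy cm 0.06658146618930583 -0.12708171218390887
top small (array([0.618 , 0.1353]), np.int64(53), np.float64(0.0010628797903560726), np.float64(0.14064458116672945)) big (array([0.6186, 0.1367]), np.int64(57), np.float64(0.0009839964756792928), np.float64(0.038420681805756245)) 
  move tool dx,dy cm 0.023486514448160373 -0.15672169043399597
```

View pics/c5.png

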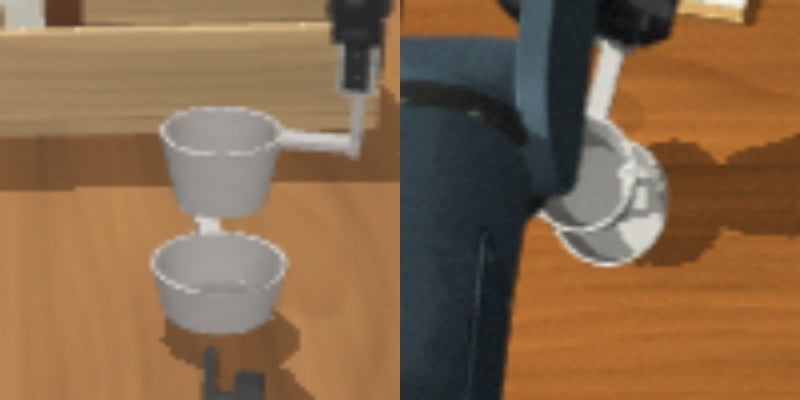

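Call:
arm_command([
  {"dx":0.05,"dy":-0.15,"dz":1,"rx":0,"ry":0,"rz":0,"claw":255},
  {"dx":0.05,"dy":-0.15,"dz":2,"rx":0,"ry":0,"rz":0,"claw":255},
  {"dx":0.05,"dy":-0.15,"dz":3,"rx":0,"ry":0,"rz":0,"claw":255},
  {"dx":0.05,"dy":-0.15,"dz":4,"rx":0,"ry":0,"rz":0,"claw":255},
  {"dx":0.05,"dy":-0.15,"dz":4,"rx":0,"ry":0,"rz":0,"claw":255},
])

```text
time: 9.2
eef_pos: [0.6941, 0.1169, 0.1071]
ee_rot: [3.111, -0.435, -0.008]
wrist_force: [-0.2, 0.4, -1.9]
finger_gap: 0.0243
grasp_force: 78.7
```

```bash
python3 m5.py c6 0.1005
```

```text
[0.6941 0.1169 0.1071]
side small (array([0.6183, 0.1331]), np.int64(37), np.float64(0.001740164555473206), np.float64(0.09775260117586035)) big (array([0.619 , 0.1344]), np.int64(59), np.float64(0.0015335894058037375), np.float64(0.036264752528043155)) 
  move tool dx,dy cm 0.040088838062480044 -0.143905597964468
top small (array([0.619, 0.137]), np.int64(46), np.float64(0.0011546639275313865), np.float64(0.09997469467077781)) big (array([0.6188, 0.1369]), np.int64(59), np.float64(0.0010604716214941765), np.float64(0.0377844385266002)) 
  move tool dx,dy cm -0.015860657318156505 0.016974568214157448
```

Call:
arm_command([
  {"dx":0,"dy":-0.05,"dz":0.9,"rx":0,"ry":0,"rz":0,"claw":255},
  {"dx":0,"dy":-0.05,"dz":1.8,"rx":0,"ry":0,"rz":0,"claw":255},
  {"dx":0,"dy":-0.05,"dz":2.7,"rx":0,"ry":0,"rz":0,"claw":255},
  {"dx":0,"dy":-0.05,"dz":3.5,"rx":0,"ry":0,"rz":0,"claw":255},
  {"dx":0,"dy":-0.05,"dz":3.5,"rx":0,"ry":0,"rz":0,"claw":255},
])

```text
time: 9.8
eef_pos: [0.6946, 0.1175, 0.0728]
ee_rot: [3.111, -0.435, -0.006]
wrist_force: [0.4, -0.2, -1.1]
finger_gap: 0.0241
grasp_force: 78.7
```

Call:
arm_command([
  {"dx":0,"dy":0,"dz":0.1,"rx":0,"ry":0,"rz":0,"claw":255},
  {"dx":0,"dy":0,"dz":0.2,"rx":0,"ry":0,"rz":0,"claw":255},
  {"dx":0,"dy":0,"dz":0.3,"rx":0,"ry":0,"rz":0,"claw":255},
  {"dx":0,"dy":0,"dz":0.3,"rx":0,"ry":0,"rz":0,"claw":255},
])

```text
time: 10.2
eef_pos: [0.6962, 0.1176, 0.0722]
ee_rot: [-3.111, 0.435, -0.001]
wrist_force: [0.5, 0.9, -1.6]
finger_gap: 0.0241
grasp_force: 78.7
```

```bash
python3 m5.py c7 0.060
```

```text
[0.6962 0.1176 0.0722]
side small (array([0.6206, 0.1345]), np.int64(94), np.float64(0.0017057582217162844), np.float64(0.06019034047562878)) big (array([0.6191, 0.1344]), np.int64(49), np.float64(0.0013683592568351857), np.float64(0.03656638061613326)) 
  move tool dx,dy cm -0.1418296498183547 0.0474258759083435
top small (array([0.6202, 0.1372]), np.int64(37), np.float64(0.0011985015440153814), np.float64(0.061159643055549315)) big (array([0.6187, 0.1367]), np.int64(63), np.float64(0.0010001209757234271), np.float64(0.03835115183728422)) 
  move tool dx,dy cm -0.1260616290090276 0.08648100273317634
```

Call:
arm_command([
  {"dx":-0.15,"dy":0.05,"dz":0.1,"rx":0,"ry":0,"rz":0,"claw":255},
  {"dx":-0.15,"dy":0.05,"dz":0.2,"rx":0,"ry":0,"rz":0,"claw":255},
  {"dx":-0.15,"dy":0.05,"dz":0.35,"rx":0,"ry":0,"rz":0,"claw":255},
  {"dx":-0.15,"dy":0.05,"dz":0.5,"rx":0,"ry":0,"rz":0,"claw":255},
  {"dx":-0.15,"dy":0.05,"dz":0.5,"rx":0,"ry":0,"rz":0,"claw":255},
])

```text
time: 10.8
eef_pos: [0.6943, 0.1175, 0.0665]
ee_rot: [3.111, -0.435, -0.001]
wrist_force: [-1.1, -0.8, -1.6]
finger_gap: 0.0246
grasp_force: 78.8
```

Call:
arm_command([
  {"dx":0,"dy":0,"dz":0.1,"rx":0,"ry":0,"rz":0,"claw":255},
  {"dx":0,"dy":0,"dz":0.2,"rx":0,"ry":0,"rz":0,"claw":255},
  {"dx":0,"dy":0,"dz":0.2,"rx":0,"ry":0,"rz":0,"claw":255},
])

```text
time: 11.1
eef_pos: [0.6945, 0.1175, 0.0648]
ee_rot: [-3.111, 0.435, 0.0]
wrist_force: [0.8, 0.3, -1.5]
finger_gap: 0.0243
grasp_force: 78.8
```

Call:
arm_command([
  {"dx":0,"dy":0,"dz":0.05,"rx":0,"ry":0,"rz":0,"claw":255},
  {"dx":0,"dy":0,"dz":0.1,"rx":0,"ry":0,"rz":0,"claw":255},
  {"dx":0,"dy":0,"dz":0.1,"rx":0,"ry":0,"rz":0,"claw":255},
])

```text
time: 11.4
eef_pos: [0.695, 0.1174, 0.0644]
ee_rot: [-3.111, 0.435, -0.002]
wrist_force: [1.0, 0.1, 1.2]
finger_gap: 0.0245
grasp_force: 79.0
```

Call:
arm_command([
  {"dx":0,"dy":0,"dz":0.05,"rx":0,"ry":0,"rz":0,"claw":255},
  {"dx":0,"dy":0,"dz":0.1,"rx":0,"ry":0,"rz":0,"claw":255},
  {"dx":0,"dy":0,"dz":0.1,"rx":0,"ry":0,"rz":0,"claw":255},
])

```text
time: 11.7
eef_pos: [0.6955, 0.1173, 0.0639]
ee_rot: [-3.111, 0.435, -0.004]
wrist_force: [0.6, -1.9, 3.7]
finger_gap: 0.0242
grasp_force: 79.3
```

```bash
python3 m5.py c8 0.055
```

```text
[0.6955 0.1173 0.0639]
side small (array([0.6193, 0.1347]), np.int64(72), np.float64(0.0020236244322316852), np.float64(0.05336692063010065)) big (array([0.6193, 0.1345]), np.int64(51), np.float64(0.0017862518652619903), np.float64(0.036557032030794794)) 
  move tool dx,dy cm 0.006926625664913669 0.020564671382056192
top small (array([0.6184, 0.1369]), np.int64(41), np.float64(0.000915592135910098), np.float64(0.05555751540602)) big (array([0.6188, 0.1368]), np.int64(61), np.float64(0.0010408635038210102), np.float64(0.038021507610073745)) 
  move tool dx,dy cm 0.043484389719074416 -0.004730756104537167
```

Call:
arm_command([
  {"dx":0,"dy":0,"dz":-0.05,"rx":0,"ry":0,"rz":0,"claw":255},
  {"dx":0,"dy":0,"dz":-0.05,"rx":0,"ry":0,"rz":0,"claw":255},
  {"dx":0,"dy":0,"dz":-0.05,"rx":0,"ry":0,"rz":0,"claw":255},
], squeeze=20)

```text
time: 12.1
eef_pos: [0.6954, 0.1173, 0.0639]
ee_rot: [-3.111, 0.435, -0.003]
wrist_force: [2.5, -1.4, 5.0]
finger_gap: 0.024
grasp_force: 79.3
```

Call:
arm_command([
  {"dx":0,"dy":0,"dz":0,"rx":0,"ry":0,"rz":0,"claw":150},
  {"dx":0,"dy":0,"dz":0,"rx":0,"ry":0,"rz":0,"claw":100},
  {"dx":0,"dy":0,"dz":0,"rx":0,"ry":0,"rz":0,"claw":40},
  {"dx":0,"dy":0,"dz":0,"rx":0,"ry":0,"rz":0,"claw":0},
  {"dx":0,"dy":0,"dz":0,"rx":0,"ry":0,"rz":0,"claw":0},
])

```text
time: 12.6
eef_pos: [0.694, 0.1177, 0.0629]
ee_rot: [3.111, -0.435, -0.002]
wrist_force: [0.6, -0.3, -0.4]
finger_gap: 0.0856
grasp_force: 0.0
```

Call:
arm_command([
  {"dx":0,"dy":0,"dz":-1,"rx":0,"ry":0,"rz":0,"claw":0},
  {"dx":0,"dy":0,"dz":-3,"rx":0,"ry":0,"rz":0,"claw":0},
  {"dx":0,"dy":0,"dz":-6,"rx":0,"ry":0,"rz":0,"claw":0},
  {"dx":0,"dy":0,"dz":-10,"rx":0,"ry":0,"rz":0,"claw":0},
  {"dx":0,"dy":0,"dz":-14,"rx":0,"ry":0,"rz":0,"claw":0},
])

```text
time: 13.1
eef_pos: [0.6941, 0.1175, 0.2052]
ee_rot: [-3.111, 0.435, 0.001]
wrist_force: [0.7, 0.9, 0.7]
finger_gap: 0.085
grasp_force: 0.0
```

Call:
arm_command([
  {"dx":0,"dy":2,"dz":-2,"rx":0,"ry":0,"rz":0,"claw":0},
  {"dx":0,"dy":6,"dz":-4,"rx":0,"ry":0,"rz":0,"claw":0},
  {"dx":0,"dy":10,"dz":-4,"rx":0,"ry":0,"rz":0,"claw":0},
  {"dx":0,"dy":10,"dz":-4,"rx":0,"ry":0,"rz":0,"claw":0},
  {"dx":0,"dy":10,"dz":-4,"rx":0,"ry":0,"rz":0,"claw":0},
])

```text
time: 13.6
eef_pos: [0.667, 0.0205, 0.2444]
ee_rot: [-3.11, 0.438, -0.001]
wrist_force: [-0.2, 0.7, 0.5]
finger_gap: 0.0855
grasp_force: 0.0
```

```bash
cat > m6.py <<'E'
from h import *
from m2 import *
ims=[]
for n,(a,b,d,g) in (('side',(220,110,300,200)),('top',(120,140,220,230)),('wrist',(0,0,512,384))):
    c=grab(n); P=cloud(c); S=rimfit(P,[.619,.1355],.055,.0345,-.27); B=rimfit(P,[.619,.1355],.038,.0405,1.6)
    print(n,S,B); Q=P.reshape(-1,3); v=Q[:,:2]-S[0]
    m=(abs(np.hypot(*v.T)-.0345)<.003)&(abs(Q[:,2]-.055)<.008)
    k,*_=np.linalg.lstsq(np.c_[v[m],np.ones(m.sum())],Q[m,2],rcond=None); print('  rim plane slope',k)
    if n!='wrist': ims.append(cv2.resize(c['img'][b:g,a:d],(400,400)))
cv2.imwrite('pics/c9.png',np.hstack(ims)); s=ctrl.observe(); print(s['eef_pos'],s['wrist_force'],s['time'])
E
python3 m6.py
```

```text
side (array([0.619, 0.135]), np.int64(69), np.float64(0.0019387132328049217), np.float64(0.05323191243867098)) (array([0.6193, 0.1358]), np.int64(52), np.float64(0.0022377027506704714), np.float64(0.036503220138713946))
  rim plane slope [-0.0071  0.0032  0.0517]
top (array([0.619 , 0.1355]), np.int64(0), np.float64(nan), np.float64(nan)) (array([0.619 , 0.1355]), np.int64(0), np.float64(nan), np.float64(nan))
  rim plane slope [0. 0. 0.]
wrist (array([0.6208, 0.1363]), np.int64(341), np.float64(0.0011266022011743838), np.float64(0.05424383787831783)) (array([0.6196, 0.137 ]), np.int64(217), np.float64(0.0011286787372092014), np.float64(0.037789663089863285))
  rim plane slope [ 0.0253 -0.024   0.0535]
[0.6671 0.0224 0.2433] [0.8368 0.9848 0.8005] 13.75
  ret = _var(a, axis=axis, dtype=dtype, out=out, ddof=ddof,
  arrmean = um.true_divide(arrmean, div, out=arrmean,
  ret = ret.dtype.type(ret / rcount)
m2.py:10: RuntimeWarning: Mean of empty slice.
  return q,m.sum(),s.fun.std(),Q[m,2].mean()
  ret = ret.dtype.type(ret / rcount)
```

View pics/c9.png

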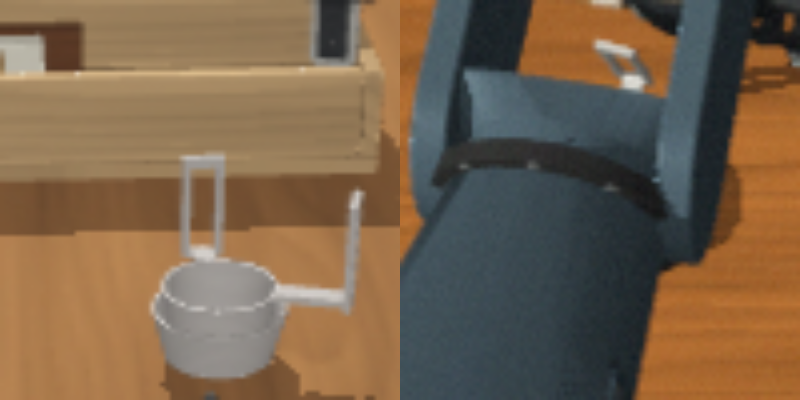

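The side view shows the small pan seated level in the larger one, rims about (218,285) and (218,310), with the handles roughly 108° apart and the arm clear. Handing in.

```bash
python3 -c "
from bench import ctrl
print(ctrl.finish_job())"
```

```text
the job is handed in; nothing more can be done
None
```

The small pan is off the hook and nested level on the larger pan's floor, centred to about 1 mm with the handles roughly 108° apart; the larger pan stayed put, the slide rule, pen tray, key and set square were not touched, and I handed the job in at about 14 s (no verdict was returned).

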